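Build up the drum on a spindle sander

TASK

Set up the spindle sander with its large drum. Part by part, put the large rubber drum on the spindle, slide the large abrasive sleeve over the drum, then add the wide hubbed washer, hub up, and last the knurled slip nut, each pushed down until it sits fully home before the next goes on; the nut need not be turned. Leave the small drum, small sleeve and small washer standing where they are.

Things in the scene. Friction and masses are not known exactly. Their poses are not given: they have to be found in the camera images.
- sander: Low square bench sander, fixed: dark case 146 mm square under an aluminium table 170 mm square whose top is 74 mm above the work surface. Origin at the centre of its underside, z up; the front with the switch faces its -x. A black battery pack on its +y side reaches 139 mm from its axis, lower than the table. The spindle stands upright on its z axis, in the middle of a round throat 74 mm wide in the table.
- spindle_seat (a point): The point on the spindle's axis at the upper face of the fixed lower flange (62 mm wide), on which the drum and the sleeve come to rest. It lies 8 mm below the table's top, 66 mm above the work surface. The spindle is a plain steel rod 12 mm thick with a threaded look at its upper end; it rises 113 mm above this point (179 mm above the work surface) and its last 10 mm taper to 5 mm.
- drum_large: Large black rubber drum, 50 mm across and 70 mm tall, with a steel-lined bore 16 mm wide (2 mm of play a side on the spindle, mouth bevelled below) and its upper edge bevelled to 44 mm over the last 7 mm. Home when its underside rests on the lower flange; its top is then 70 mm above spindle_seat. Stands upright on the table at the start; its origin is the centre of its underside and z runs up its axis.
- sleeve_large: Large brown abrasive sleeve, an open thin tube 54 mm inside, 59 mm outside and 70 mm tall; it slips over the large drum with 2 mm of play a side. Home when it rests on the lower flange, its top level with the drum's. Stands upright on the table at the start; its origin is the centre of its underside and z runs up its axis.
- washer_large: Wide steel clamping washer: disc 46 mm across and 5 mm thick with a raised hub 26 mm across on top, 17 mm tall in all, bore 15 mm. Home when it lies on the drum's top, its underside 70 mm above spindle_seat. Lies hub up on the table at the start; origin at the centre of the underside, z up through the hub.
- nut: Knurled steel slip nut, 33 mm across and 24 mm tall, bore 15 mm without thread (it slides down the spindle freely). Home when it stands on the washer's hub, its underside 87 mm above spindle_seat. Stands upright on the table at the start; its origin is the centre of its underside and z runs up its axis.
- drum_small: Small black rubber drum, 36 mm across and 70 mm tall; a spare, not used. Stands upright on the table at the start; its origin is the centre of its underside and z runs up its axis.
- sleeve_small: Small brown abrasive sleeve, 40 mm inside, 45 mm outside and 70 mm tall; a spare that does not pass over the large drum, not used. Stands upright on the table at the start; its origin is the centre of its underside and z runs up its axis.
- washer_small: Small steel washer: disc 33 mm across, hub 26 mm across on top, 17 mm tall in all, bore 15 mm; a spare, not used. Lies hub up; origin at the centre of the underside.
Things that resemble listed ones, but are neither listed nor needed, are in the scene too. What is shaped like the nut but blue is not meant.

How it is judged:
By the outcome, as a careful person would: the job done as asked, in the order asked, and still so for the second after the job is handed in, with the robot touching nothing.
It also fails if it takes over 112 s, if anything falls off the work surface, if the arm or the gripper's body presses on something with over 40 N, if the wrist force passes 120 N, or if a joint passes its speed limit or range.

ROBOT

A 7-joint arm with a two-finger parallel gripper is mounted at the origin on a cart in front of the work surface, level with it; the furniture and walls round the work are solid. World frame = base frame: x ahead of the robot, y to its left, z up, the work surface at z = 0. Lengths are in m, angles in rad, forces in N, time in s.
With the tool pointing down it reaches from about 0.4 to 0.75 m from the base axis. Payload 19.5 kg.
Tool frame: the origin (TCP) lies at the very end of the fingers, on their centre line; the grasp point (between the pads) lies 19 mm behind it (manip.grip_depth is the distance from the TCP to the grasp point, in m); z points along the fingers, y is the line along which they close (so a half turn about z gives the same grasp; the last joint's range is limited). The gripper opens to 85 mm and grips with 20 to 120 N. Pads are 22 mm wide; open, the fingers measure 114 mm over their backs; the gripper's body (76 mm by 85 mm) begins 54 mm behind the grasp point. The pads swing forward as they close: fully open they stand 13 mm farther back than shut.
Start: joints at [1.268, 0.707, -0.028, 1.485, 0.022, 0.951, -0.075], TCP at [0.148, -0.556, 0.231] pointing down, gripper open.
Joint ranges: [-2.71, 2.71], [-0.32, 2.16], [-1.57, 1.52], [0, 2.45], [-1.46, 4.6], [0, 2.02], [-2.83, 2.83]. Speed limits (rad/s): [1.89, 1.89, 2.57, 2.57, 3.01, 3.01, 3.01].

INTERFACE

Orientations are given as a unit quaternion [w, x, y, z].
In Python, from cell import status, imaging, workorder, manip gives the robot as it stands.
- The arm moves only by the tool servo_tool, never from a script. Its argument "targets" is a list of rows, each an object with "turn": the turn, a rotation vector about the tool's x, y, z in rad, a list of three; "xyz": the shift along the tool's x, y, z in cm, a list of three; "gripper": the closure, from 0 (fully open) to 1 (shut). In form: [{"turn": [ax, ay, az], "xyz": [tx, ty, tz], "gripper": gripper}, ...]. A call has 1 to 10 rows; each row is the pose to reach, as a shift and turn from the pose commanded when the call began, along the tool's axes at that moment; what a row does not reach only later rows make up. A row lasts 1/12 s, in which the tool goes at most 41.7 mm and 7.16 degrees, less where a joint would pass 70% of its speed; a pose out of reach is approached as far as the arm can. A call with a gripper value outside its range is refused whole. The fingers move at their own pace and stop on an object; "force" is the grip in N (left out, the last holds). Time passes only in rows, so rows that repeat a pose let the fingers close. It gives the time, the measured TCP pose, the force, the opening and the grip force at its end, in the units of the state.
- status.read_state(): the state, without advancing time (a new reading comes with each control period).
- imaging.read_camera(name): name is "scene" or "top" or "wrist"; returns a dict with "image" (420x560x3 uint8, red, green, blue), "fx", "fy", "cx", "cy" (pixels), "R" (3x3) and "t" (3): a world point X has camera coordinates R X + t. Camera axes: x right, y down, z forward; pixel columns grow to the right and rows downward; lengths in m; the calibration is good to about 2 mm. A picture is of the moment at which its call begins. There is no depth.
- workorder.close_job(): hands the job in; it is judged then, once.
The state is a dict: "t": time; "q": joint angles; "qvel": joint speeds; "joint_torque": joint torques, N m; "ee_pos": TCP position; "tcp_rot": TCP orientation; "ft_force": force on the tool from outside, world axes, zero at the start; "torque": the same for the moment, N m; "gripper_width": opening from 0.0 (shut) to 1.0 (fully open); "grip_force": force on a finger pad.
Only numpy, scipy, OpenCV 4.12 (cv2) and the standard library are available. Lean on these libraries where they do the work, as an engineer would, in place of code of your own. Each camera call takes 0.05 s, during which the arm holds its last target. There are 200 camera calls.

## Working session

There is one attempt and no reset: what is moved stays moved. The work goes in short steps, Python scripts to look and compute and a tool call to move; the robot and the scene stay as the last step left them, time stands still between calls to the robot, and variables do not carry over. Pictures are saved under pics/ and viewed, at most 14 in all, crops included, and the job is handed in when it is done.

Besides the shell and the picture viewer there is one more tool, called after "Call:" in YAML: its name, and indented under it one key for each argument. servo_tool: Moves the arm, as the interface text tells. Its arguments: {"type":"object","properties":{"targets":{"type":"array","items":{"type":"object","properties":{"turn":{"type":"array","items":{"type":"number"}},"xyz":{"type":"array","items":{"type":"number"}},"gripper":{"type":"number"}}}},"force":{"type":"number"}},"required":["targets"]}

```bash
mkdir -p pics; ls
python3 - <<'E'
from cell import status, imaging, workorder, manip
import cv2,numpy as np
s=status.read_state()
for k in s: print(k,np.round(s[k],4))
print(manip.grip_depth, dir(manip))
for n in("scene","top"):
    c=imaging.read_camera(n)
    cv2.imwrite(f"pics/{n}0.png",c["image"][:,:,::-1]); print(n,c["fx"],c["cx"],c["cy"],np.round(c["R"],3).tolist(),c["t"])
    np.savez(f"{n}0.npz",**c)
E
```

```text
pics
t 0.0
q [ 1.2683  0.7071 -0.0276  1.485   0.022   0.9509 -0.0755]
qvel [ 0.      0.0006 -0.0004  0.0006 -0.0005 -0.0002 -0.0001]
joint_torque [ 3.00000e-04 -8.83217e+01  1.23460e+00 -2.36164e+01  1.69000e-02
  6.60000e-03  0.00000e+00]
ee_pos [ 0.1482 -0.5553  0.2308]
tcp_rot [-5.000e-04  9.915e-01  1.300e-01 -1.000e-04]
ft_force [-0.3104  0.1685  0.3589]
torque [-0.0307  0.009   0.0313]
grip_force 0.0
gripper_width 1.0023
0.0187 ['Unreachable', '__class__', '__delattr__', '__dict__', '__dir__', '__doc__', '__eq__', '__format__', '__ge__', '__getattribute__', '__getstate__', '__gt__', '__hash__', '__init__', '__init_subclass__', '__le__', '__lt__', '__module__', '__ne__', '__new__', '__reduce__', '__reduce_ex__', '__repr__', '__setattr__', '__sizeof__', '__str__', '__subclasshook__', '__weakref__', 'grip_depth']
scene 455.6358814878107 274.6815304168426 214.29611695332673 [[0.91, -0.415, 0.009], [-0.19, -0.434, -0.881], [0.37, 0.799, -0.474]] [-0.47240215  0.12046956  0.79205179]
top 496.7966671590068 286.5331288184558 222.1090699549293 [[-0.013, -1.0, -0.013], [-0.991, 0.015, -0.135], [0.135, 0.011, -0.991]] [-0.06818922  0.50610011  1.20144678]
```

View pics/scene0.png

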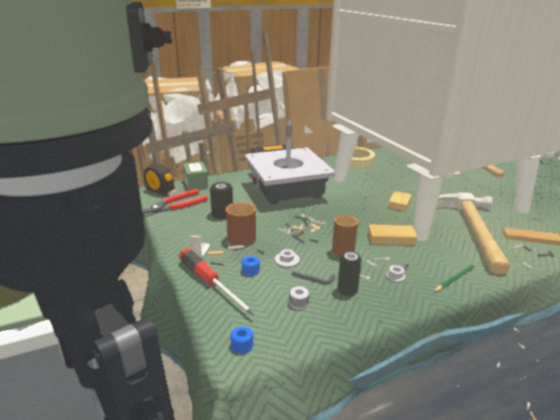

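View pics/top0.png

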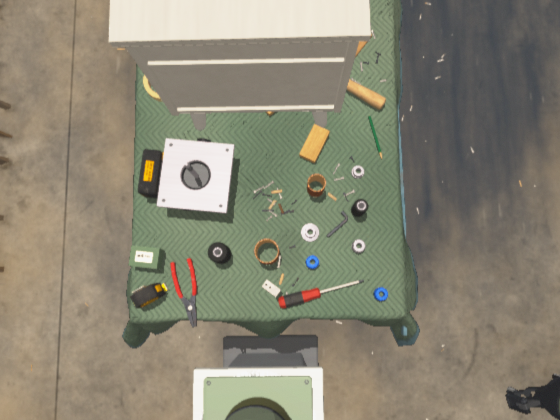

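The scene view shows the sander at (290,165), large drum (221,200), large sleeve (240,225), large washer (287,258), steel nut (299,297), with an overhead cabinet behind the sander. In the top view these sit at about (195,175), (219,253), (267,251), (310,232) and (359,246). I'll triangulate them.

```bash
cat > h.py <<'E'
import numpy as np,cv2
from scipy.spatial.transform import Rotation as Ro
def ray(c,p):
    d=np.array([(p[0]-c["cx"])/c["fx"],(p[1]-c["cy"])/c["fy"],1.]); R=np.array(c["R"]);t=np.array(c["t"])
    d=R.T@d; return -R.T@t, d/np.linalg.norm(d)
def plane(c,p,z):
    o,d=ray(c,p); return o+d*(z-o[2])/d[2]
def tri(*cp):
    A=np.zeros((3,3));b=np.zeros(3);L=[]
    for c,p in cp:
        o,d=ray(c,p);P=np.eye(3)-np.outer(d,d);A+=P;b+=P@o;L.append((o,P))
    X=np.linalg.solve(A,b); return X,max(np.linalg.norm(P@(X-o)) for o,P in L)
def proj(c,X):
    v=np.array(c["R"])@X+np.array(c["t"]); return np.array([c["fx"]*v[0]/v[2]+c["cx"],c["fy"]*v[1]/v[2]+c["cy"]])
def load(n): return {k:v for k,v in np.load(n+".npz").items()}
def tool(s): # tool rotation matrix
    q=s["tcp_rot"]; return Ro.from_quat([q[1],q[2],q[3],q[0]]).as_matrix()
def togo(s,X): return np.round(tool(s).T@(np.array(X)-s["ee_pos"])*100,2)
E
python3 - <<'E'
from h import *
S=load("scene0");T=load("top0")
P={"sander tip":((184,163),(289,122)),"drumL top":((217,253),(221,185)),"sleeveL top":((267,250),(241,210)),"washL hub":((310,232),(287,254)),"nut top":((359,246),(299,292)),
"washS":((358,171),(397,268)),"drumS top":((361,206),(350,257)),"sleeveS top":((316,183),(345,222)),"cab+y":((177,110),(333,118)),"cab-y":((342,108),(437,165)),
"table fl":((158,209),(263,181)),"table fr":((227,212),(331,176)),"table bl":((166,140),(246,161)),"table br":((234,143),(309,151))}
for k,(a,b) in P.items():
    X,e=tri((T,a),(S,b)); print(k,X.round(3),"err",round(e,4))
print(proj(S,np.array([.7,.1,.0])))
# upscaled crop
t=T["image"][:,:,::-1]; cv2.imwrite("pics/c1.png",cv2.resize(t[130:280,135:385],None,fx=3.2,fy=3.2,interpolation=3))
E
```

```text
sander tip [0.624 0.152 0.172] err 0.0
drumL top [0.43  0.091 0.071] err 0.0021
sleeveL top [ 0.433 -0.028  0.067] err 0.0003
washL hub [ 0.483 -0.134  0.014] err 0.0008
nut top [ 0.445 -0.255  0.023] err 0.0011
washS [ 0.638 -0.26   0.019] err 0.002
drumS top [ 0.538 -0.257  0.067] err 0.0005
sleeveS top [ 0.597 -0.149  0.065] err 0.0003
cab+y [0.754 0.172 0.161] err 0.0015
cab-y [ 0.744 -0.206  0.178] err 0.0001
table fl [ 0.573  0.25  -0.011] err 0.0241
table fr [0.587 0.03  0.089] err 0.0722
table bl [0.631 0.238 0.064] err 0.0802
table br [0.655 0.054 0.135] err 0.0261
[324.15877526 191.80113346]
```

View pics/c1.png

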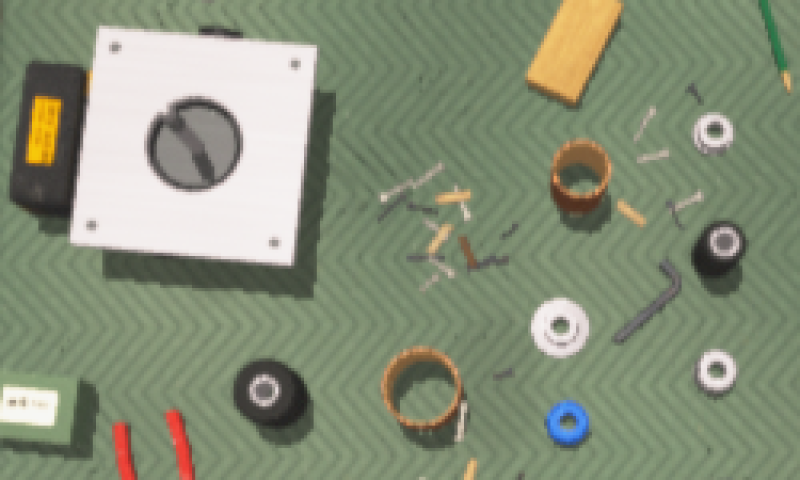

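Crop: throat centre at crop (194,144), spindle tip at about (171,116). Drum, sleeve, washer and nut are clear of each other. Moving out over the work, with the tool yaw squared to the world.

Call:
servo_tool:
  targets:
    - {"turn": [0, 0, 0.26], "xyz": [34, -22.5, -3], "gripper": 0}
    - {"turn": [0, 0, 0.26], "xyz": [34, -22.5, -3], "gripper": 0}
    - {"turn": [0, 0, 0.26], "xyz": [34, -22.5, -3], "gripper": 0}
    - {"turn": [0, 0, 0.26], "xyz": [34, -22.5, -3], "gripper": 0}
    - {"turn": [0, 0, 0.26], "xyz": [34, -22.5, -3], "gripper": 0}
    - {"turn": [0, 0, 0.26], "xyz": [34, -22.5, -3], "gripper": 0}
    - {"turn": [0, 0, 0.26], "xyz": [34, -22.5, -3], "gripper": 0}
    - {"turn": [0, 0, 0.26], "xyz": [34, -22.5, -3], "gripper": 0}
    - {"turn": [0, 0, 0.26], "xyz": [34, -22.5, -3], "gripper": 0}
    - {"turn": [0, 0, 0.26], "xyz": [34, -22.5, -3], "gripper": 0}
  force: 40

```text
t: 0.93
ee_pos: [0.4204, -0.2477, 0.2614]
tcp_rot: [-0.0, 1.0, 0.001, 0.0]
ft_force: [0.9, -0.4, 0.2]
gripper_width: 1.006
grip_force: 0.0
```

Run:
```python
from h import *
from cell import *
c=imaging.read_camera("wrist"); np.savez("w1.npz",**c); print(-c["R"].T@c["t"],c["fx"])
```

```text
[ 0.50142564 -0.24706956  0.40352747] 312.359742581237
```

Call:
servo_tool:
  targets:
    - {"turn": [0, 0, 0], "xyz": [0, -28, 0], "gripper": 0}
    - {"turn": [0, 0, 0], "xyz": [0, -28, 0], "gripper": 0}
    - {"turn": [0, 0, 0], "xyz": [0, -28, 0], "gripper": 0}
    - {"turn": [0, 0, 0], "xyz": [0, -28, 0], "gripper": 0}
    - {"turn": [0, 0, 0], "xyz": [0, -28, 0], "gripper": 0}
    - {"turn": [0, 0, 0], "xyz": [0, -28, 0], "gripper": 0}
    - {"turn": [0, 0, 0], "xyz": [0, -28, 0], "gripper": 0}
    - {"turn": [0, 0, 0], "xyz": [0, -28, 0], "gripper": 0}
    - {"turn": [0, 0, 0], "xyz": [0, -28, 0], "gripper": 0}

```text
t: 1.73
ee_pos: [0.4184, 0.0308, 0.2612]
tcp_rot: [-0.0, 1.0, 0.002, -0.0]
ft_force: [1.0, -0.9, -0.8]
gripper_width: 0.999
grip_force: 0.0
```

Run:
```python
from h import *
from cell import *
c=imaging.read_camera("wrist"); np.savez("w2.npz",**c); print(-c["R"].T@c["t"],c["fx"])
a=load("w1")["image"]
for n,X in dict(drum=[.43,.091,.07],sl=[.433,-.028,.07],tip=[.624,.152,.179]).items(): print(n,proj(c,np.array(X)))
cv2.imwrite("pics/w12.png",cv2.resize(np.vstack([a,c["image"]])[:,:,::-1],None,fx=.71,fy=.71,interpolation=cv2.INTER_AREA))
```

```text
[0.49949623 0.03160299 0.40326864] 312.359742581237
drum [223.12678643 173.06423602]
sl [333.27429006 170.76417272]
tip [  61.14443862 -133.48313146]
```

View pics/w12.png

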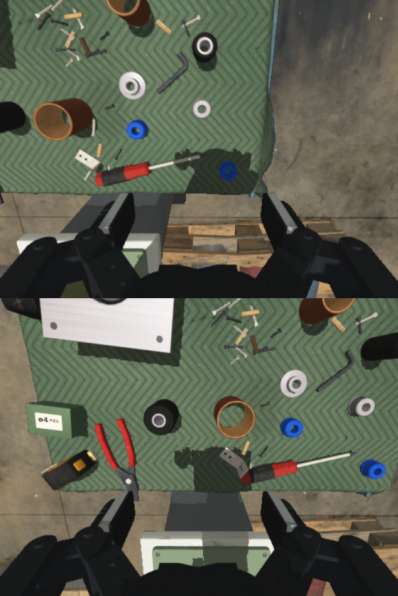

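The two wrist views (w1 above, w2 below) show the drum at (162,417), sleeve at (236,417), washer at (294,383) and nut at (364,407) in w2. In w1 the washer is at (132,85) and the nut at (202,108). Next I fit circles in both.

```bash
cat >> h.py <<'E'
def circ(c,p,r,win=45,p2=12):
    g=cv2.cvtColor(c["image"],cv2.COLOR_RGB2GRAY); u,v=int(p[0]),int(p[1]); x0,y0=max(u-win,0),max(v-win,0)
    k=4; q=cv2.resize(g[y0:v+win,x0:u+win],None,fx=k,fy=k,interpolation=3)
    h=cv2.HoughCircles(q,cv2.HOUGH_GRADIENT,1.5,10,param1=120,param2=p2*2,minRadius=int(r[0]*k),maxRadius=int(r[1]*k))
    return [] if h is None else [(np.array([a[0]/k+x0-.375,a[1]/k+y0-.375]),a[2]/k) for a in h[0][:3]]
E
python3 - <<'E'
from h import *
a,b=load("w1"),load("w2"); f=1/.7107
o=lambda u,v:(u*f,v*f)
D=dict(drumring=(None,o(159,420-298),(5,13)),sleeve=(o(54,121),o(235,121),(23,30)),wash=(o(131,85),o(294,85),(9,24)),nut=(o(202,108),o(363,109),(9,18)))
for n,(pa,pb,r) in D.items():
    for c,p,l in((a,pa,"w1"),(b,pb,"w2")):
        if p:
            for q,R in circ(c,p,r): print(n,l,q.round(1),round(R,1))
# spindle from top/scene refined crop
S=load("scene0")["image"][100:200,235:345,::-1]; T=load("top0")["image"][130:220,150:250,::-1]
W=b["image"][120:220,180:400,::-1]
cv2.imwrite("pics/sp.png",np.vstack([np.hstack([cv2.resize(S,(396,360),interpolation=3),cv2.resize(T,(400,360),interpolation=3)]),cv2.resize(W[:60],(796,217),interpolation=3)]))
E
```

```text
drumring w2 [223.2 171.9] 9.8
drumring w2 [225.1 173.8] 8.6
drumring w2 [223.2 169.3] 9.0
sleeve w1 [ 71.8 175.8] 28.6
sleeve w1 [ 72.9 168.3] 23.6
sleeve w1 [ 75.2 169.8] 23.6
sleeve w2 [332.8 169.8] 25.7
sleeve w2 [330.2 171.3] 25.2
sleeve w2 [330.2 168.3] 26.1
wash w1 [185.3 120.3] 19.2
wash w1 [183.1 116.9] 16.8
wash w1 [188.3 119.2] 20.2
wash w2 [415.1 117.3] 17.1
wash w2 [412.1 119.9] 18.7
wash w2 [410.2 118.1] 21.4
nut w1 [283.4 153.8] 12.2
nut w1 [284.9 150.1] 9.7
nut w1 [280.1 153.4] 9.4
nut w2 [515.8 151.3] 11.6
nut w2 [513.2 152.1] 13.6
nut w2 [510.9 147.9] 16.5
```

View pics/sp.png

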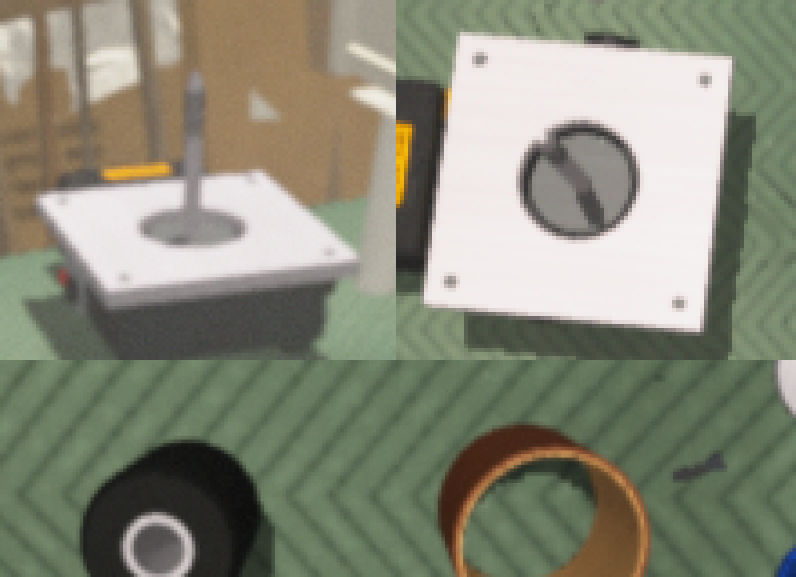

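The crops show the spindle tip at scene (288.5,120.2) and top (187.3,165.5), the throat centre at top (195.3,174.8), and clear drum and sleeve rims.

Run:
```python
from h import *
from cell import status
S,T,a,b=[load(n) for n in("scene0","top0","w1","w2")]
print("tip",tri((S,(288.5,120.2)),(T,(187.3,165.5))), "plane",plane(T,(187.3,165.5),.179),"throat",plane(T,(195.3,174.8),.074))
print("drum",tri((b,(223.2,171.9)),(T,(217.2,251.8))),plane(b,(223.2,171.9),.07))
print("sleeve",tri((b,(332.8,169.8)),(T,(267,250))),plane(b,(332.8,169.8),.07))
print("wash",tri((a,(185.3,120.3)),(b,(412.5,119.6))))
print("nut",tri((a,(283.4,153)),(b,(513.5,152))))
s=status.read_state(); print(togo(s,[*plane(b,(223.2,171.9),.07)[:2],.05]))
```

```text
tip (array([0.61678526, 0.14256478, 0.1794257 ]), np.float64(0.0008338778530174516)) plane [0.61610953 0.14296488 0.179     ] throat [0.61953509 0.14564711 0.074     ]
drum (array([0.43090253, 0.0915249 , 0.06808466]), np.float64(0.0003266548050752689)) [0.431276   0.09085397 0.07      ]
sleeve (array([ 0.43360903, -0.02782934,  0.06774172]), np.float64(5.436055077547918e-06)) [ 0.43404906 -0.02742515  0.07      ]
wash (array([ 0.48395918, -0.13281632,  0.0049889 ]), np.float64(0.00017307258749985397))
nut (array([ 0.44722083, -0.25317762,  0.02236328]), np.float64(0.00011475480932024204))
[ 1.3  -6.14 21.12]
```

Call:
servo_tool:
  targets:
    - {"turn": [0, 0, 0], "xyz": [1.3, -6.0, 0], "gripper": 0}
    - {"turn": [0, 0, 0], "xyz": [1.3, -6.0, 0], "gripper": 0}
    - {"turn": [0, 0, 0], "xyz": [1.3, -6.0, 8], "gripper": 0}
    - {"turn": [0, 0, 0], "xyz": [1.3, -6.0, 16], "gripper": 0}
    - {"turn": [0, 0, 0], "xyz": [1.3, -6.0, 22], "gripper": 0}
    - {"turn": [0, 0, 0], "xyz": [1.3, -6.0, 22.1], "gripper": 0}
    - {"turn": [0, 0, 0], "xyz": [1.3, -6.0, 22.1], "gripper": 0}
    - {"turn": [0, 0, 0], "xyz": [1.3, -6.0, 22.1], "gripper": 0}
    - {"turn": [0, 0, 0], "xyz": [1.3, -6.0, 22.1], "gripper": 0}

```text
t: 2.53
ee_pos: [0.4303, 0.0878, 0.0375]
tcp_rot: [0.001, 1.0, -0.001, -0.002]
ft_force: [0.1, -0.4, 0.3]
gripper_width: 1.002
grip_force: 0.0
```

Call:
servo_tool:
  targets:
    - {"turn": [0, 0, 0], "xyz": [0, 0, 0], "gripper": 1}
    - {"turn": [0, 0, 0], "xyz": [0, 0, 0], "gripper": 1}
    - {"turn": [0, 0, 0], "xyz": [0, 0, 0], "gripper": 1}
    - {"turn": [0, 0, 0], "xyz": [0, 0, 0], "gripper": 1}
    - {"turn": [0, 0, 0], "xyz": [0, 0, 0], "gripper": 1}
    - {"turn": [0, 0, 0], "xyz": [0, 0, 0], "gripper": 1}
    - {"turn": [0, 0, 0], "xyz": [0, 0, 0], "gripper": 1}
    - {"turn": [0, 0, 0], "xyz": [0, 0, 0], "gripper": 1}
  force: 50

```text
t: 3.2
ee_pos: [0.4323, 0.0895, 0.042]
tcp_rot: [-0.0, 1.0, 0.0, 0.001]
ft_force: [-1.1, -0.7, 18.1]
gripper_width: 0.568
grip_force: 48.4
```

Call:
servo_tool:
  targets:
    - {"turn": [0, 0, 0], "xyz": [0, 0, -2], "gripper": 1}
    - {"turn": [0, 0, 0], "xyz": [0, 0, -6], "gripper": 1}
    - {"turn": [0, 0, 0], "xyz": [0, 0, -10], "gripper": 1}
    - {"turn": [0, 0, 0], "xyz": [0, 0, -14], "gripper": 1}
    - {"turn": [0, 0, 0], "xyz": [0, 0, -18], "gripper": 1}
    - {"turn": [0, 0, 0], "xyz": [0, 0, -22], "gripper": 1}
    - {"turn": [0, 0, 0], "xyz": [3.5, -1, -22], "gripper": 1}
    - {"turn": [0, 0, 0], "xyz": [7, -2, -22], "gripper": 1}
    - {"turn": [0, 0, 0], "xyz": [7, -2, -22], "gripper": 1}

```text
t: 3.95
ee_pos: [0.506, 0.1113, 0.262]
tcp_rot: [-0.001, 1.0, 0.001, 0.003]
ft_force: [0.5, 0.6, -3.5]
gripper_width: 0.566
grip_force: 53.0
```

Run:
```python
from h import *
from cell import *
s=status.read_state(); print(s["ee_pos"],s["tcp_rot"],s["gripper_width"],s["ft_force"])
c=imaging.read_camera("wrist"); np.savez("w3.npz",**c)
print(proj(c,np.array([.617,.144,.179])),proj(c,np.array([.617,.144,.074])))
cv2.imwrite("pics/w3.png",c["image"][:,:,::-1])
```

```text
[0.5059594  0.11128622 0.2619722 ] [-9.24896668e-04  9.99994822e-01  9.98360694e-04  2.91596015e-03] 0.5657922457550104 [ 0.48892729  0.63957212 -3.46166517]
[229.66825993  57.91977866] [245.78835625  74.21213376]
```

View pics/w3.png

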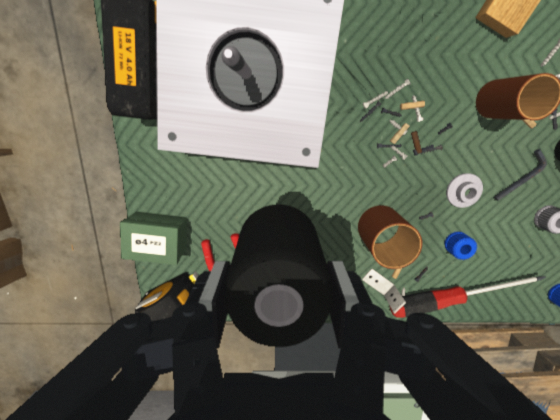

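The wrist view shows the spindle tip at (228,54), the throat circle centred at about (245,69), and the drum held upright with its bore at (279,305).

Run:
```python
from h import *
from cell import *
c=load("w3"); s=status.read_state()
for q,r in circ(c,(245,69),(34,44),win=60): print("throat",q,r,plane(c,q,.074))
for q,r in circ(c,(279,305),(18,28),win=40,p2=8): print("bore",q,r,plane(c,q,s["ee_pos"][2]+.029))
print("tip",plane(c,(228,54),.179),"cam",-c["R"].T@c["t"],s["ee_pos"])
```

```text
throat [244.8125  70.3125] 39.25 [0.6204786  0.14484054 0.074     ]
throat [242.9375  65.0625] 37.6 [0.62512144 0.14650458 0.074     ]
throat [242.1875  69.9375] 40.4875 [0.62080701 0.14737619 0.074     ]
bore [281.5625 305.3125] 21.1875 [0.50576961 0.11034417 0.29015449]
bore [275.9375 304.9375] 21.45 [0.50594941 0.11275456 0.29015449]
bore [278.1875 301.9375] 24.525 [0.50745061 0.11179388 0.29015449]
tip [0.61931495 0.1449799  0.179     ] cam [0.58618357 0.11172544 0.40452677] [0.50310753 0.11016391 0.26115449]
```

Call:
servo_tool:
  targets:
    - {"turn": [0, 0, 0], "xyz": [4, -1.2, 0], "gripper": 1}
    - {"turn": [0, 0, 0], "xyz": [7.5, -2.2, 0], "gripper": 1}
    - {"turn": [0, 0, 0], "xyz": [11.35, -3.35, 0], "gripper": 1}
    - {"turn": [0, 0, 0], "xyz": [11.35, -3.35, 0], "gripper": 1}
    - {"turn": [0, 0, 0], "xyz": [11.35, -3.35, 2], "gripper": 1}
    - {"turn": [0, 0, 0], "xyz": [11.35, -3.35, 3.5], "gripper": 1}
    - {"turn": [0, 0, 0], "xyz": [11.35, -3.35, 3.5], "gripper": 1}

```text
t: 4.58
ee_pos: [0.6134, 0.1427, 0.2235]
tcp_rot: [0.0, 1.0, 0.0, -0.002]
ft_force: [-0.3, -0.5, -1.2]
gripper_width: 0.564
grip_force: 52.9
```

Run:
```python
from h import *
from cell import *
for i in range(3):
    s=status.read_state(); print(s["ee_pos"],s["ft_force"],s["qvel"].round(3) if hasattr(s["qvel"],'round') else s["qvel"])
    c=imaging.read_camera(["scene","top","wrist"][i]); np.savez(f"d{i}.npz",**c)
S=load("d0")["image"][80:200,220:360,::-1];T=load("d1")["image"][110:230,140:280,::-1]
cv2.imwrite("pics/d.png",np.hstack([cv2.resize(x,(400,343),interpolation=3) for x in(S,T)]))
```

```text
[0.6133973  0.14273908 0.22349108] [-0.31204132 -0.53089023 -1.16783841] [-0.001 -0.035  0.007 -0.061  0.004  0.073 -0.007]
[0.61401061 0.14284733 0.22527054] [ 0.71034532  0.77399055 -0.4460356 ] [-0.001 -0.029  0.005 -0.043  0.001  0.027 -0.004]
[0.61460519 0.14298409 0.22633705] [ 0.94840125  0.07693837 -0.83914748] [ 0.    -0.013  0.004 -0.023 -0.001  0.005 -0.002]
```

View pics/d.png

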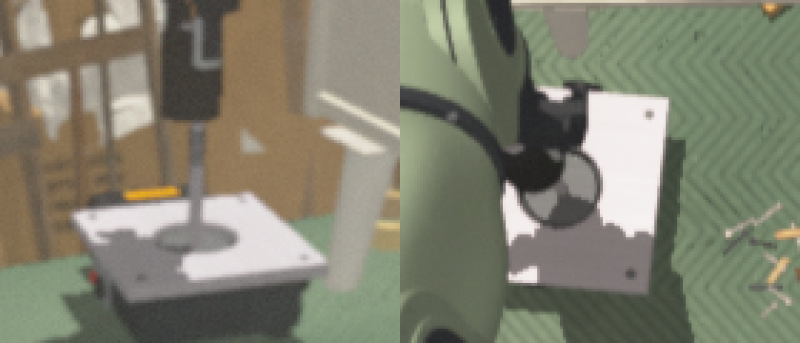

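The scene crop shows the drum just above the spindle tip, about 2 px (3 mm) left of its axis, so I shift +x by 3 mm and lower.

Call:
servo_tool:
  targets:
    - {"turn": [0, 0, 0], "xyz": [0.3, 0.05, 0], "gripper": 1}
    - {"turn": [0, 0, 0], "xyz": [0.3, 0.05, 0], "gripper": 1}
    - {"turn": [0, 0, 0], "xyz": [0.3, 0.05, 1], "gripper": 1}
    - {"turn": [0, 0, 0], "xyz": [0.3, 0.05, 2], "gripper": 1}
    - {"turn": [0, 0, 0], "xyz": [0.3, 0.05, 3], "gripper": 1}
    - {"turn": [0, 0, 0], "xyz": [0.3, 0.05, 3], "gripper": 1}
    - {"turn": [0, 0, 0], "xyz": [0.3, 0.05, 3], "gripper": 1}

```text
t: 5.32
ee_pos: [0.6181, 0.1432, 0.1938]
tcp_rot: [-0.0, 1.0, 0.001, -0.0]
ft_force: [6.3, 3.3, -5.0]
gripper_width: 0.57
grip_force: 52.7
```

Call:
servo_tool:
  targets:
    - {"turn": [0, 0, 0], "xyz": [0.1, -0.08, 1.5], "gripper": 1}
    - {"turn": [0, 0, 0], "xyz": [0.1, -0.08, 3], "gripper": 1}
    - {"turn": [0, 0, 0], "xyz": [0.1, -0.08, 4.5], "gripper": 1}
    - {"turn": [0, 0, 0], "xyz": [0.1, -0.08, 6], "gripper": 1}
    - {"turn": [0, 0, 0], "xyz": [0.1, -0.08, 7], "gripper": 1}
    - {"turn": [0, 0, 0], "xyz": [0.1, -0.08, 7], "gripper": 1}
    - {"turn": [0, 0, 0], "xyz": [0.1, -0.08, 7], "gripper": 1}
    - {"turn": [0, 0, 0], "xyz": [0.1, -0.08, 7], "gripper": 1}

```text
t: 5.98
ee_pos: [0.6193, 0.1438, 0.1241]
tcp_rot: [-0.0, 1.0, 0.0, 0.0]
ft_force: [8.1, 3.1, -6.4]
gripper_width: 0.563
grip_force: 53.3
```

Call:
servo_tool:
  targets:
    - {"turn": [0, 0, 0], "xyz": [0.1, -0.05, 0.6], "gripper": 1}
    - {"turn": [0, 0, 0], "xyz": [0.1, -0.05, 0.8], "gripper": 1}
    - {"turn": [0, 0, 0], "xyz": [0.1, -0.05, 0.8], "gripper": 1}
    - {"turn": [0, 0, 0], "xyz": [0.1, -0.05, 0.8], "gripper": 0}
    - {"turn": [0, 0, 0], "xyz": [0.1, -0.05, 0.8], "gripper": 0}
    - {"turn": [0, 0, 0], "xyz": [0.1, -0.05, 0.8], "gripper": 0}
    - {"turn": [0, 0, 0], "xyz": [0.1, -0.05, 0.8], "gripper": 0}
    - {"turn": [0, 0, 0], "xyz": [0.1, -0.05, 0.8], "gripper": 0}

```text
t: 6.65
ee_pos: [0.6199, 0.144, 0.1174]
tcp_rot: [-0.0, 1.0, 0.0, 0.0]
ft_force: [-0.2, -0.6, 0.4]
gripper_width: 1.001
grip_force: 0.0
```

Call:
servo_tool:
  targets:
    - {"turn": [0, 0, 0], "xyz": [0, 0, -3], "gripper": 0}
    - {"turn": [0, 0, 0], "xyz": [0, 0, -5], "gripper": 0}
    - {"turn": [0, 0, 0], "xyz": [0, 0, -6], "gripper": 0.72}
    - {"turn": [0, 0, 0], "xyz": [0, 0, -6], "gripper": 0.72}
    - {"turn": [0, 0, 0], "xyz": [0, 0, -6], "gripper": 0.72}
    - {"turn": [0, 0, 0], "xyz": [0, 0, -6], "gripper": 0.72}
    - {"turn": [0, 0, 0], "xyz": [0, 0, -6], "gripper": 0.72}

```text
t: 7.23
ee_pos: [0.6195, 0.144, 0.1763]
tcp_rot: [0.0, 1.0, 0.0, -0.001]
ft_force: [-0.7, 0.2, -0.3]
gripper_width: 0.302
grip_force: 0.0
```

Call:
servo_tool:
  targets:
    - {"turn": [0, 0, 0], "xyz": [0, 0, 2], "gripper": 0.72}
    - {"turn": [0, 0, 0], "xyz": [0, 0, 3], "gripper": 0.72}
    - {"turn": [0, 0, 0], "xyz": [0, 0, 3.6], "gripper": 0.72}
    - {"turn": [0, 0, 0], "xyz": [0, 0, 3.9], "gripper": 0.72}
    - {"turn": [0, 0, 0], "xyz": [0, 0, 4.1], "gripper": 0.72}
    - {"turn": [0, 0, 0], "xyz": [0, 0, 4.2], "gripper": 0.72}
    - {"turn": [0, 0, 0], "xyz": [0, 0, 4.2], "gripper": 0.72}
    - {"turn": [0, 0, 0], "xyz": [0, 0, 4.2], "gripper": 0.72}

```text
t: 7.9
ee_pos: [0.6201, 0.144, 0.1361]
tcp_rot: [-0.0, 1.0, 0.0, 0.0]
ft_force: [-2.4, -1.2, 4.4]
gripper_width: 0.277
grip_force: 2.4
```

Call:
servo_tool:
  targets:
    - {"turn": [0, 0, 0], "xyz": [0, 0, 0.3], "gripper": 0.72}
    - {"turn": [0, 0, 0], "xyz": [0, 0, 0.5], "gripper": 0.72}
    - {"turn": [0, 0, 0], "xyz": [0, 0, 0.5], "gripper": 0.72}

```text
t: 8.15
ee_pos: [0.6215, 0.1441, 0.1359]
tcp_rot: [-0.001, 1.0, 0.0, 0.003]
ft_force: [-19.9, -4.4, 74.6]
gripper_width: 0.278
grip_force: 37.1
```

Call:
servo_tool:
  targets:
    - {"turn": [0, 0, 0], "xyz": [0, 0, -4], "gripper": 0.6}
    - {"turn": [0, 0, 0], "xyz": [0, 0, -8], "gripper": 0.3}
    - {"turn": [0, 0, 0], "xyz": [0, 0, -12], "gripper": 0}
    - {"turn": [0, 0, 0], "xyz": [-18.6, 17.2, -12], "gripper": 0}
    - {"turn": [0, 0, 0], "xyz": [-18.6, 17.2, -12], "gripper": 0}
    - {"turn": [0, 0, 0], "xyz": [-18.6, 17.2, -12], "gripper": 0}
    - {"turn": [0, 0, 0], "xyz": [-18.6, 17.2, -12], "gripper": 0}
    - {"turn": [0, 0, 0], "xyz": [-18.6, 17.2, -12], "gripper": 0}
    - {"turn": [0, 0, 0], "xyz": [-18.6, 17.2, -12], "gripper": 0}
    - {"turn": [0, 0, 0], "xyz": [-18.6, 17.2, -12], "gripper": 0}

```text
t: 8.98
ee_pos: [0.4299, -0.0323, 0.2513]
tcp_rot: [0.001, 1.0, -0.002, -0.0]
ft_force: [0.2, 0.5, 0.6]
gripper_width: 1.001
grip_force: 0.0
```

Run:
```python
from h import *
from cell import *
c=imaging.read_camera("wrist"); c=imaging.read_camera("wrist"); s=status.read_state(); print(s["ee_pos"])
p=proj(c,np.array([.434,-.0277,.07])); print(p)
for q,r in circ(c,p,(23,30),win=50): print("sleeve",q,r,plane(c,q,.07),togo(s,[*plane(c,q,.07)[:2],.042]))
c=imaging.read_camera("top"); cv2.imwrite("pics/t2.png",cv2.resize(c["image"][120:280,140:380,::-1],None,fx=2.5,fy=2.5,interpolation=3))
```

```text
[ 0.43358038 -0.02931873  0.25122893]
[275.67867697 184.20005576]
sleeve [275.0625 182.9375] 25.6625 [ 0.43537577 -0.02705438  0.07      ] [ 0.15 -0.23 20.92]
sleeve [274.3125 186.3125] 25.25 [ 0.43169857 -0.02623199  0.07      ] [-0.22 -0.31 20.92]
sleeve [276.9375 185.5625] 26.4875 [ 0.43250918 -0.02903039  0.07      ] [-0.14 -0.03 20.92]
```

View pics/t2.png

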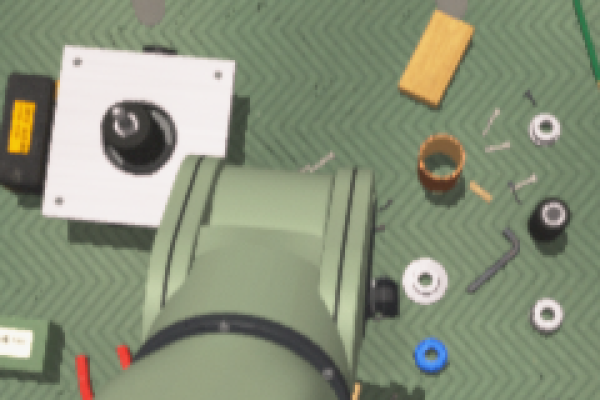

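The top crop shows the large drum seated on the spindle at (125,125). Now I grasp the sleeve.

Call:
servo_tool:
  targets:
    - {"turn": [0, 0, 0], "xyz": [0.0, -0.15, 4], "gripper": 0}
    - {"turn": [0, 0, 0], "xyz": [0.0, -0.15, 8], "gripper": 0}
    - {"turn": [0, 0, 0], "xyz": [0.0, -0.15, 12], "gripper": 0}
    - {"turn": [0, 0, 0], "xyz": [0.0, -0.15, 16], "gripper": 0}
    - {"turn": [0, 0, 0], "xyz": [0.0, -0.15, 20], "gripper": 0}
    - {"turn": [0, 0, 0], "xyz": [0.0, -0.15, 21], "gripper": 0}
    - {"turn": [0, 0, 0], "xyz": [0.0, -0.15, 21], "gripper": 0}
    - {"turn": [0, 0, 0], "xyz": [0.0, -0.15, 21], "gripper": 0}

```text
t: 9.8
ee_pos: [0.4344, -0.0261, 0.0402]
tcp_rot: [-0.0, 1.0, 0.001, -0.0]
ft_force: [-0.0, -0.1, 0.1]
gripper_width: 1.001
grip_force: 0.0
```

Call:
servo_tool:
  targets:
    - {"turn": [0, 0, 0], "xyz": [0, 0, 0], "gripper": 1}
    - {"turn": [0, 0, 0], "xyz": [0, 0, 0], "gripper": 1}
    - {"turn": [0, 0, 0], "xyz": [0, 0, 0], "gripper": 1}
    - {"turn": [0, 0, 0], "xyz": [0, 0, 0], "gripper": 1}
    - {"turn": [0, 0, 0], "xyz": [0, 0, 0], "gripper": 1}
    - {"turn": [0, 0, 0], "xyz": [0, 0, 0], "gripper": 1}
    - {"turn": [0, 0, 0], "xyz": [0, 0, 0], "gripper": 1}
  force: 40

```text
t: 10.38
ee_pos: [0.4349, -0.0264, 0.0417]
tcp_rot: [-0.0, 1.0, 0.0, 0.001]
ft_force: [-0.6, 1.4, 18.2]
gripper_width: 0.675
grip_force: 39.0
```

Call:
servo_tool:
  targets:
    - {"turn": [0, 0, 0], "xyz": [0, 0, -2], "gripper": 1}
    - {"turn": [0, 0, 0], "xyz": [0, 0, -6], "gripper": 1}
    - {"turn": [0, 0, 0], "xyz": [0, 0, -10], "gripper": 1}
    - {"turn": [0, 0, 0], "xyz": [0, 0, -14], "gripper": 1}
    - {"turn": [0, 0, 0], "xyz": [0, 0, -18], "gripper": 1}
    - {"turn": [0, 0, 0], "xyz": [0, 0, -22], "gripper": 1}
    - {"turn": [0, 0, 0], "xyz": [0, 0, -22], "gripper": 1}
    - {"turn": [0, 0, 0], "xyz": [0, 0, -22], "gripper": 1}

```text
t: 11.05
ee_pos: [0.4346, -0.0265, 0.2627]
tcp_rot: [-0.0, 1.0, 0.001, 0.003]
ft_force: [-0.5, -0.3, -0.1]
gripper_width: 0.671
grip_force: 44.0
```

Call:
servo_tool:
  targets:
    - {"turn": [0, 0, 0], "xyz": [18.6, -17.1, 0], "gripper": 1}
    - {"turn": [0, 0, 0], "xyz": [18.6, -17.1, 0], "gripper": 1}
    - {"turn": [0, 0, 0], "xyz": [18.6, -17.1, 0], "gripper": 1}
    - {"turn": [0, 0, 0], "xyz": [18.6, -17.1, 0], "gripper": 1}
    - {"turn": [0, 0, 0], "xyz": [18.6, -17.1, 0], "gripper": 1}
    - {"turn": [0, 0, 0], "xyz": [18.6, -17.1, 0], "gripper": 1}
    - {"turn": [0, 0, 0], "xyz": [18.6, -17.1, 0], "gripper": 1}
    - {"turn": [0, 0, 0], "xyz": [18.6, -17.1, 3], "gripper": 1}
    - {"turn": [0, 0, 0], "xyz": [18.6, -17.1, 6], "gripper": 1}
    - {"turn": [0, 0, 0], "xyz": [18.6, -17.1, 6], "gripper": 1}

```text
t: 11.88
ee_pos: [0.6175, 0.1442, 0.1948]
tcp_rot: [0.001, 1.0, 0.0, -0.004]
ft_force: [-1.6, -0.6, -0.3]
gripper_width: 0.674
grip_force: 44.0
```

Call:
servo_tool:
  targets:
    - {"turn": [0, 0, 0], "xyz": [0, 0, 0], "gripper": 1}
    - {"turn": [0, 0, 0], "xyz": [0, 0, 0], "gripper": 1}
    - {"turn": [0, 0, 0], "xyz": [0, 0, 0], "gripper": 1}

```text
t: 12.13
ee_pos: [0.6205, 0.1445, 0.2021]
tcp_rot: [-0.0, 1.0, 0.0, 0.001]
ft_force: [0.1, -0.2, -0.6]
gripper_width: 0.673
grip_force: 44.0
```

Run:
```python
from h import *
from cell import *
c=imaging.read_camera("scene");S=c["image"][80:200,220:360,::-1]
c=imaging.read_camera("wrist");W=c["image"][:,:,::-1]
cv2.imwrite("pics/s.png",np.hstack([cv2.resize(S,(400,343),interpolation=3),cv2.resize(W[160:400,140:420],(400,343),interpolation=3)]))
```

```text
(no output)
```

View pics/s.png

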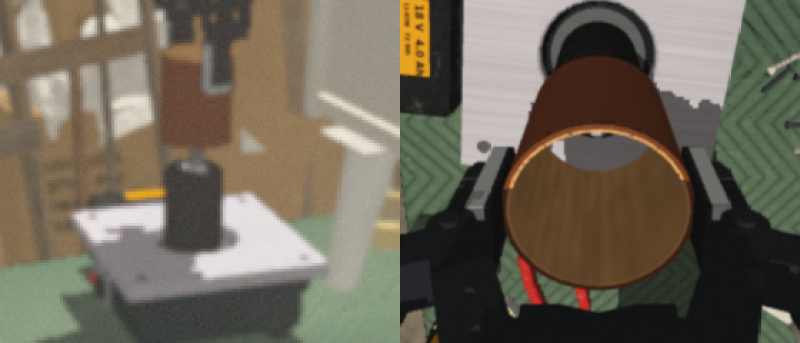

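The scene crop shows the sleeve above the drum, centred within about 2 mm. I lower it.

Call:
servo_tool:
  targets:
    - {"turn": [0, 0, 0], "xyz": [-0.1, 0, 1], "gripper": 1}
    - {"turn": [0, 0, 0], "xyz": [-0.1, 0, 2], "gripper": 1}
    - {"turn": [0, 0, 0], "xyz": [-0.1, 0, 3], "gripper": 1}
    - {"turn": [0, 0, 0], "xyz": [-0.1, 0, 4], "gripper": 1}
    - {"turn": [0, 0, 0], "xyz": [-0.1, 0, 5], "gripper": 1}
    - {"turn": [0, 0, 0], "xyz": [-0.1, 0, 5], "gripper": 1}
    - {"turn": [0, 0, 0], "xyz": [-0.1, 0, 5], "gripper": 1}

```text
t: 12.82
ee_pos: [0.6189, 0.1445, 0.1499]
tcp_rot: [0.0, 1.0, 0.0, -0.0]
ft_force: [-0.2, 0.0, -0.3]
gripper_width: 0.675
grip_force: 44.0
```

Call:
servo_tool:
  targets:
    - {"turn": [0, 0, 0], "xyz": [0, 0, 1], "gripper": 1}
    - {"turn": [0, 0, 0], "xyz": [0, 0, 2], "gripper": 1}
    - {"turn": [0, 0, 0], "xyz": [0, 0, 3], "gripper": 1}
    - {"turn": [0, 0, 0], "xyz": [0, 0, 3.4], "gripper": 1}
    - {"turn": [0, 0, 0], "xyz": [0, 0, 3.4], "gripper": 1}
    - {"turn": [0, 0, 0], "xyz": [0, 0, 3.4], "gripper": 1}

```text
t: 13.32
ee_pos: [0.6188, 0.1445, 0.1161]
tcp_rot: [0.0, 1.0, 0.0, -0.0]
ft_force: [0.1, -0.2, 0.5]
gripper_width: 0.675
grip_force: 44.0
```

Call:
servo_tool:
  targets:
    - {"turn": [0, 0, 0], "xyz": [0, 0, 0], "gripper": 0}
    - {"turn": [0, 0, 0], "xyz": [0, 0, 0], "gripper": 0}
    - {"turn": [0, 0, 0], "xyz": [0, 0, 0], "gripper": 0}
    - {"turn": [0, 0, 0], "xyz": [0, 0, 0], "gripper": 0}
    - {"turn": [0, 0, 0], "xyz": [0, 0, -2], "gripper": 0}
    - {"turn": [0, 0, 0], "xyz": [0, 0, -5], "gripper": 0}
    - {"turn": [0, 0, 0], "xyz": [0, 0, -6], "gripper": 0.45}
    - {"turn": [0, 0, 0], "xyz": [0, 0, -6], "gripper": 0.45}
    - {"turn": [0, 0, 0], "xyz": [0, 0, -6], "gripper": 0.45}
    - {"turn": [0, 0, 0], "xyz": [0, 0, -6], "gripper": 0.45}

```text
t: 14.15
ee_pos: [0.6186, 0.1445, 0.1755]
tcp_rot: [0.0, 1.0, 0.0, -0.001]
ft_force: [-0.0, -0.9, -0.8]
gripper_width: 0.545
grip_force: 0.0
```

Call:
servo_tool:
  targets:
    - {"turn": [0, 0, 0], "xyz": [0, 0, 2], "gripper": 0.45}
    - {"turn": [0, 0, 0], "xyz": [0, 0, 3], "gripper": 0.45}
    - {"turn": [0, 0, 0], "xyz": [0, 0, 3.5], "gripper": 0.45}
    - {"turn": [0, 0, 0], "xyz": [0, 0, 3.9], "gripper": 0.45}
    - {"turn": [0, 0, 0], "xyz": [0, 0, 4.2], "gripper": 0.45}
    - {"turn": [0, 0, 0], "xyz": [0, 0, 4.3], "gripper": 0.45}
    - {"turn": [0, 0, 0], "xyz": [0, 0, 4.3], "gripper": 0.45}

```text
t: 14.73
ee_pos: [0.6191, 0.1444, 0.1337]
tcp_rot: [-0.0, 1.0, 0.0, 0.0]
ft_force: [-0.0, -0.1, 0.9]
gripper_width: 0.551
grip_force: 0.0
```

Call:
servo_tool:
  targets:
    - {"turn": [0, 0, 0], "xyz": [0, 0, 0.1], "gripper": 0.45}
    - {"turn": [0, 0, 0], "xyz": [0, 0, 0.2], "gripper": 0.45}
    - {"turn": [0, 0, 0], "xyz": [0, 0, 0.3], "gripper": 0.45}
    - {"turn": [0, 0, 0], "xyz": [0, 0, 0.4], "gripper": 0.45}
    - {"turn": [0, 0, 0], "xyz": [0, 0, 0.4], "gripper": 0.45}

```text
t: 15.15
ee_pos: [0.6202, 0.1446, 0.1328]
tcp_rot: [-0.001, 1.0, 0.0, 0.002]
ft_force: [-12.0, -3.4, 47.0]
gripper_width: 0.549
grip_force: 23.2
```

Call:
servo_tool:
  targets:
    - {"turn": [0, 0, 0], "xyz": [0, 0, -4], "gripper": 0.3}
    - {"turn": [0, 0, 0], "xyz": [0, 0, -8], "gripper": 0.3}
    - {"turn": [0, 0, 0], "xyz": [0, 0, -11], "gripper": 0.3}
    - {"turn": [0, 0, 0], "xyz": [-4.5, 9, -11], "gripper": 0.3}
    - {"turn": [0, 0, 0], "xyz": [-13.5, 27.8, -11], "gripper": 0.3}
    - {"turn": [0, 0, 0], "xyz": [-13.5, 27.8, -11], "gripper": 0.3}
    - {"turn": [0, 0, 0], "xyz": [-13.5, 27.8, -11], "gripper": 0.3}
    - {"turn": [0, 0, 0], "xyz": [-13.5, 27.8, -11], "gripper": 0.3}
    - {"turn": [0, 0, 0], "xyz": [-13.5, 27.8, -11], "gripper": 0.3}
    - {"turn": [0, 0, 0], "xyz": [-13.5, 27.8, -11], "gripper": 0.3}

```text
t: 15.98
ee_pos: [0.4907, -0.1195, 0.2398]
tcp_rot: [0.0, 1.0, 0.001, 0.0]
ft_force: [1.4, -1.3, 0.3]
gripper_width: 0.703
grip_force: 0.0
```

Call:
servo_tool:
  targets:
    - {"turn": [0, 0, 0], "xyz": [0, 0, 4], "gripper": 0.3}
    - {"turn": [0, 0, 0], "xyz": [0, 0, 8], "gripper": 0.3}
    - {"turn": [0, 0, 0], "xyz": [0, 0, 10], "gripper": 0.3}
    - {"turn": [0, 0, 0], "xyz": [0, 0, 10], "gripper": 0.3}
    - {"turn": [0, 0, 0], "xyz": [0, 0, 10], "gripper": 0.3}
    - {"turn": [0, 0, 0], "xyz": [0, 0, 10], "gripper": 0.3}

```text
t: 16.48
ee_pos: [0.4924, -0.1181, 0.1408]
tcp_rot: [0.0, 1.0, 0.0, 0.001]
ft_force: [0.5, -0.2, -0.2]
gripper_width: 0.699
grip_force: 0.0
```

Run:
```python
from h import *
from cell import *
w=imaging.read_camera("wrist"); s=status.read_state(); print(s["ee_pos"])
np.savez("w5.npz",**w)
for z in(.005,.017): print(proj(w,np.array([.484,-.133,z])))
p=proj(w,np.array([.484,-.133,.005]))
for q,r in circ(w,p,(15,50),win=60): print("wash",q,r,plane(w,q,.005),togo(s,[*plane(w,q,.005)[:2],.0065]))
c=imaging.read_camera("scene");S=c["image"][80:200,220:360,::-1]
c=imaging.read_camera("top");T=c["image"][120:220,140:250,::-1]
cv2.imwrite("pics/v.png",np.vstack([np.hstack([cv2.resize(S,(330,283),interpolation=3),cv2.resize(T,(330,283),interpolation=3)]),cv2.resize(w["image"][150:400,:,::-1],(660,295))]))
```

```text
[ 0.49250396 -0.11804081  0.14094343]
[294.72795263 206.93097404]
[295.40059046 211.01220235]
wash [296.0625 207.3125] 23.85 [ 0.48362645 -0.13425482  0.005     ] [-0.92  1.61 13.44]
wash [298.3125 206.1875] 22.0875 [ 0.48473238 -0.13633548  0.005     ] [-0.81  1.82 13.44]
wash [302.8125 205.8125] 17.6625 [ 0.48510365 -0.14052958  0.005     ] [-0.77  2.24 13.44]
```

View pics/v.png

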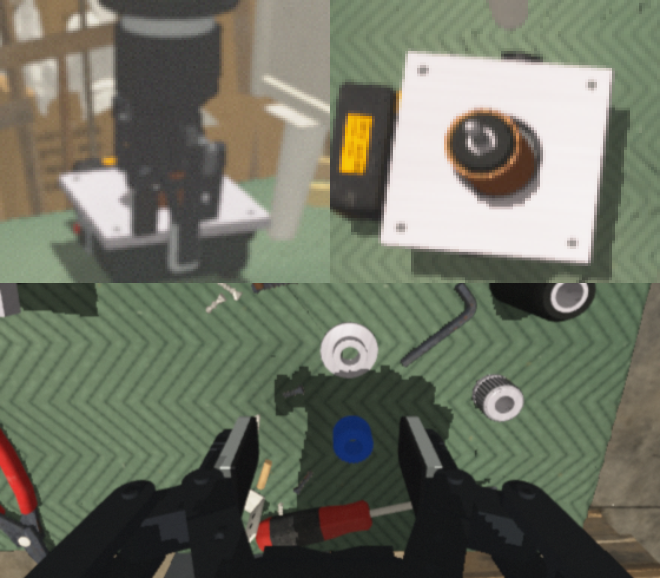

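The drum and sleeve are level on the spindle. In the wrist view the washer is at (296,207), just ahead of the fingers. I grip its hub.

Call:
servo_tool:
  targets:
    - {"turn": [0, 0, 0], "xyz": [-0.85, 1.57, 3], "gripper": 0.3}
    - {"turn": [0, 0, 0], "xyz": [-0.85, 1.57, 6], "gripper": 0.3}
    - {"turn": [0, 0, 0], "xyz": [-0.85, 1.57, 9], "gripper": 0.3}
    - {"turn": [0, 0, 0], "xyz": [-0.85, 1.57, 12], "gripper": 0.3}
    - {"turn": [0, 0, 0], "xyz": [-0.85, 1.57, 13.2], "gripper": 0.3}
    - {"turn": [0, 0, 0], "xyz": [-0.85, 1.57, 13.2], "gripper": 0.3}
    - {"turn": [0, 0, 0], "xyz": [-0.85, 1.57, 13.2], "gripper": 0.3}
    - {"turn": [0, 0, 0], "xyz": [-0.85, 1.57, 13.2], "gripper": 0.3}

```text
t: 17.3
ee_pos: [0.484, -0.1339, 0.009]
tcp_rot: [0.0, 1.0, 0.0, 0.001]
ft_force: [0.7, 0.4, 0.3]
gripper_width: 0.703
grip_force: 0.0
```

Call:
servo_tool:
  targets:
    - {"turn": [0, 0, 0], "xyz": [0, 0, 0], "gripper": 1}
    - {"turn": [0, 0, 0], "xyz": [0, 0, 0], "gripper": 1}
    - {"turn": [0, 0, 0], "xyz": [0, 0, 0], "gripper": 1}
    - {"turn": [0, 0, 0], "xyz": [0, 0, 0], "gripper": 1}
    - {"turn": [0, 0, 0], "xyz": [0, 0, 0], "gripper": 1}
    - {"turn": [0, 0, 0], "xyz": [0, 0, 0], "gripper": 1}
    - {"turn": [0, 0, 0], "xyz": [0, 0, 0], "gripper": 1}
  force: 50

```text
t: 17.88
ee_pos: [0.4837, -0.1337, 0.0083]
tcp_rot: [0.0, 1.0, 0.0, 0.001]
ft_force: [-2.9, -0.1, 17.2]
gripper_width: 0.273
grip_force: 48.2
```

Call:
servo_tool:
  targets:
    - {"turn": [0, 0, 0], "xyz": [0, 0, -2], "gripper": 1}
    - {"turn": [0, 0, 0], "xyz": [0, 0, -6], "gripper": 1}
    - {"turn": [0, 0, 0], "xyz": [0, 0, -10], "gripper": 1}
    - {"turn": [0, 0, 0], "xyz": [0, 0, -14], "gripper": 1}
    - {"turn": [0, 0, 0], "xyz": [0, 0, -18], "gripper": 1}
    - {"turn": [0, 0, 0], "xyz": [0, 0, -21.5], "gripper": 1}
    - {"turn": [0, 0, 0], "xyz": [0, 0, -21.5], "gripper": 1}
    - {"turn": [0, 0, 0], "xyz": [0, 0, -21.5], "gripper": 1}

```text
t: 18.55
ee_pos: [0.4837, -0.1337, 0.224]
tcp_rot: [0.0, 1.0, 0.0, 0.002]
ft_force: [-0.4, 1.1, -0.7]
gripper_width: 0.268
grip_force: 49.9
```

Call:
servo_tool:
  targets:
    - {"turn": [0, 0, 0], "xyz": [13.65, -27.85, 0], "gripper": 1}
    - {"turn": [0, 0, 0], "xyz": [13.65, -27.85, 0], "gripper": 1}
    - {"turn": [0, 0, 0], "xyz": [13.65, -27.85, 0], "gripper": 1}
    - {"turn": [0, 0, 0], "xyz": [13.65, -27.85, 0], "gripper": 1}
    - {"turn": [0, 0, 0], "xyz": [13.65, -27.85, 0], "gripper": 1}
    - {"turn": [0, 0, 0], "xyz": [13.65, -27.85, 0], "gripper": 1}
    - {"turn": [0, 0, 0], "xyz": [13.65, -27.85, 0], "gripper": 1}
    - {"turn": [0, 0, 0], "xyz": [13.65, -27.85, 0], "gripper": 1}
    - {"turn": [0, 0, 0], "xyz": [13.65, -27.85, 0], "gripper": 1}
    - {"turn": [0, 0, 0], "xyz": [13.65, -27.85, 0], "gripper": 1}

```text
t: 19.38
ee_pos: [0.619, 0.1455, 0.2206]
tcp_rot: [0.0, 1.0, 0.001, -0.001]
ft_force: [-0.4, -1.6, -2.5]
gripper_width: 0.267
grip_force: 49.9
```

Call:
servo_tool:
  targets:
    - {"turn": [0, 0, 0], "xyz": [0, 0, 1], "gripper": 1}
    - {"turn": [0, 0, 0], "xyz": [0, 0, 2.2], "gripper": 1}
    - {"turn": [0, 0, 0], "xyz": [0, 0, 2.2], "gripper": 1}
    - {"turn": [0, 0, 0], "xyz": [0, 0, 2.2], "gripper": 1}
    - {"turn": [0, 0, 0], "xyz": [0, 0, 2.2], "gripper": 1}

```text
t: 19.8
ee_pos: [0.6196, 0.1443, 0.2006]
tcp_rot: [-0.0, 1.0, -0.0, 0.0]
ft_force: [0.4, 0.8, -1.7]
gripper_width: 0.27
grip_force: 49.9
```

Run:
```python
from h import *
from cell import *
s=status.read_state(); print(s["ee_pos"])
c=imaging.read_camera("scene");S=c["image"][80:170,235:345,::-1]
w=imaging.read_camera("wrist");W=w["image"][150:400,140:420,::-1]
cv2.imwrite("pics/x.png",np.hstack([cv2.resize(S,(440,360),interpolation=3),cv2.resize(W,(360,321),interpolation=3)[:321].copy() if 0 else cv2.resize(W,(355,360),interpolation=3)]))
```

```text
[0.61958057 0.14427765 0.20061574]
```

View pics/x.png

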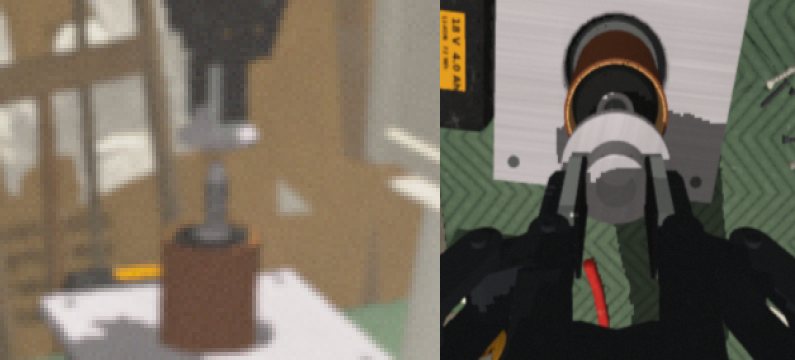

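The scene crop shows the washer hub-up and level, directly above the spindle tip. I lower it.

Call:
servo_tool:
  targets:
    - {"turn": [0, 0, 0], "xyz": [0.05, 0, 0.8], "gripper": 1}
    - {"turn": [0, 0, 0], "xyz": [0.05, 0, 1.6], "gripper": 1}
    - {"turn": [0, 0, 0], "xyz": [0.05, 0, 2.4], "gripper": 1}
    - {"turn": [0, 0, 0], "xyz": [0.05, 0, 3], "gripper": 1}
    - {"turn": [0, 0, 0], "xyz": [0.05, 0, 3], "gripper": 1}

```text
t: 20.32
ee_pos: [0.6194, 0.1448, 0.1686]
tcp_rot: [0.0, 1.0, 0.0, -0.001]
ft_force: [-0.3, -0.9, -0.4]
gripper_width: 0.272
grip_force: 49.9
```

Call:
servo_tool:
  targets:
    - {"turn": [0, 0, 0], "xyz": [0.0, 0, 0.8], "gripper": 1}
    - {"turn": [0, 0, 0], "xyz": [0.0, 0, 1.6], "gripper": 1}
    - {"turn": [0, 0, 0], "xyz": [0.0, 0, 2.2], "gripper": 1}
    - {"turn": [0, 0, 0], "xyz": [0.0, 0, 2.5], "gripper": 1}
    - {"turn": [0, 0, 0], "xyz": [0, 0, 2.7], "gripper": 1}
    - {"turn": [0, 0, 0], "xyz": [0, 0, 2.7], "gripper": 1}

```text
t: 20.82
ee_pos: [0.6205, 0.1449, 0.1446]
tcp_rot: [-0.0, 1.0, 0.0, 0.001]
ft_force: [-3.9, -1.0, 17.9]
gripper_width: 0.267
grip_force: 51.8
```

Call:
servo_tool:
  targets:
    - {"turn": [0, 0, 0], "xyz": [0, 0, -0.2], "gripper": 0.4}
    - {"turn": [0, 0, 0], "xyz": [0, 0, -0.2], "gripper": 0.4}
    - {"turn": [0, 0, 0], "xyz": [0, 0, -0.2], "gripper": 0.4}
    - {"turn": [0, 0, 0], "xyz": [0, 0, -0.2], "gripper": 0.4}
    - {"turn": [0, 0, 0], "xyz": [0, 0, -3], "gripper": 0.4}
    - {"turn": [0, 0, 0], "xyz": [0, 0, -7], "gripper": 0.4}
    - {"turn": [0, 0, 0], "xyz": [0, 0, -10.5], "gripper": 0.4}
    - {"turn": [0, 0, 0], "xyz": [-2, 3.5, -10.5], "gripper": 0.4}
    - {"turn": [0, 0, 0], "xyz": [-3.5, 7, -10.5], "gripper": 0.4}

```text
t: 21.57
ee_pos: [0.5852, 0.0755, 0.2498]
tcp_rot: [-0.001, 1.0, 0.002, 0.002]
ft_force: [0.9, -2.6, -1.4]
gripper_width: 0.598
grip_force: 0.0
```

Call:
servo_tool:
  targets:
    - {"turn": [0, 0, 0], "xyz": [-13.8, 32.8, 0], "gripper": 0.3}
    - {"turn": [0, 0, 0], "xyz": [-13.8, 32.8, 0], "gripper": 0.3}
    - {"turn": [0, 0, 0], "xyz": [-13.8, 32.8, 0], "gripper": 0.3}
    - {"turn": [0, 0, 0], "xyz": [-13.8, 32.8, 0], "gripper": 0.3}
    - {"turn": [0, 0, 0], "xyz": [-13.8, 32.8, 0], "gripper": 0.3}
    - {"turn": [0, 0, 0], "xyz": [-13.8, 32.8, 0], "gripper": 0.3}
    - {"turn": [0, 0, 0], "xyz": [-13.8, 32.8, 0], "gripper": 0.3}
    - {"turn": [0, 0, 0], "xyz": [-13.8, 32.8, 0], "gripper": 0.3}
    - {"turn": [0, 0, 0], "xyz": [-13.8, 32.8, 0], "gripper": 0.3}
    - {"turn": [0, 0, 0], "xyz": [-13.8, 32.8, 10], "gripper": 0.3}

```text
t: 22.4
ee_pos: [0.4469, -0.2595, 0.211]
tcp_rot: [0.003, 1.0, -0.003, 0.004]
ft_force: [2.8, -1.9, -0.3]
gripper_width: 0.699
grip_force: 0.0
```

Call:
servo_tool:
  targets:
    - {"turn": [0, 0, 0], "xyz": [0, 0, 0], "gripper": 0.3}
    - {"turn": [0, 0, 0], "xyz": [0, 0, 6], "gripper": 0.3}
    - {"turn": [0, 0, 0], "xyz": [0, 0, 6], "gripper": 0.3}
    - {"turn": [0, 0, 0], "xyz": [0, 0, 6], "gripper": 0.3}
    - {"turn": [0, 0, 0], "xyz": [0, 0, 6], "gripper": 0.3}

```text
t: 22.82
ee_pos: [0.4476, -0.2529, 0.1473]
tcp_rot: [-0.0, 1.0, 0.001, -0.0]
ft_force: [0.5, -0.0, 1.0]
gripper_width: 0.703
grip_force: 0.0
```

Run:
```python
from h import *
from cell import *
w=imaging.read_camera("wrist"); s=status.read_state(); print(s["ee_pos"])
p=proj(w,np.array([.447,-.253,.024])); print(p)
for q,r in circ(w,p,(9,40),win=50): print("nut",q,r,plane(w,q,.024),togo(s,[*plane(w,q,.024)[:2],.005]))
c=imaging.read_camera("scene");S=c["image"][80:200,220:360,::-1]
c=imaging.read_camera("top");T=c["image"][120:220,140:250,::-1]
cv2.imwrite("pics/n.png",np.vstack([np.hstack([cv2.resize(S,(330,283),interpolation=3),cv2.resize(T,(330,283),interpolation=3)]),cv2.resize(w["image"][150:400,:,::-1],(660,295))]))
```

```text
[ 0.44793738 -0.25316872  0.14807087]
[279.07039695 202.47121504]
nut [280.9375 202.0625] 16.65 [ 0.44738249 -0.2546575   0.024     ] [-0.07  0.14 14.31]
nut [282.0625 199.8125] 17.925 [ 0.44946854 -0.25564546  0.024     ] [ 0.14  0.24 14.31]
nut [279.0625 199.8125] 17.8125 [ 0.44946411 -0.25298723  0.024     ] [ 0.14 -0.02 14.31]
```

View pics/n.png

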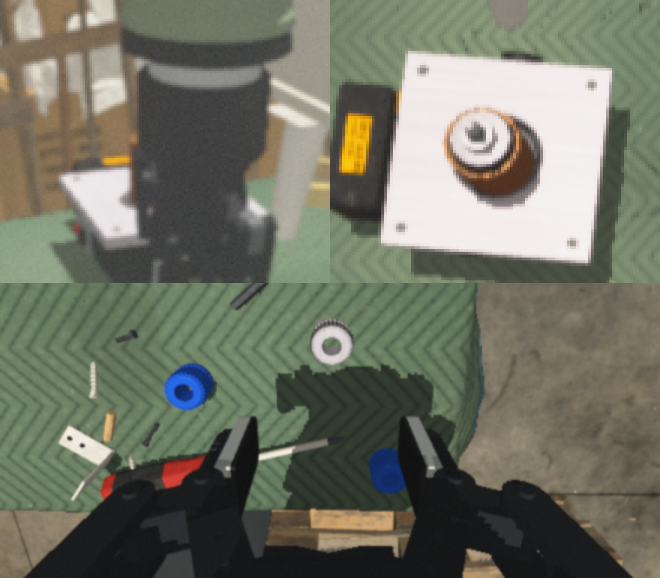

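The washer is seated on the drum in the top crop. The steel nut is at wrist (281,202), matching the earlier measurement, so I grip it.

Call:
servo_tool:
  targets:
    - {"turn": [0, 0, 0], "xyz": [-0.05, 0.1, 3], "gripper": 0.3}
    - {"turn": [0, 0, 0], "xyz": [-0.05, 0.1, 6], "gripper": 0.3}
    - {"turn": [0, 0, 0], "xyz": [-0.05, 0.1, 9], "gripper": 0.3}
    - {"turn": [0, 0, 0], "xyz": [-0.05, 0.1, 12], "gripper": 0.3}
    - {"turn": [0, 0, 0], "xyz": [-0.05, 0.1, 14.1], "gripper": 0.3}
    - {"turn": [0, 0, 0], "xyz": [-0.05, 0.1, 14.1], "gripper": 0.3}
    - {"turn": [0, 0, 0], "xyz": [-0.05, 0.1, 14.1], "gripper": 0.3}
    - {"turn": [0, 0, 0], "xyz": [-0.05, 0.1, 14.1], "gripper": 0.3}

```text
t: 23.63
ee_pos: [0.4476, -0.2546, 0.0075]
tcp_rot: [0.0, 1.0, 0.0, 0.001]
ft_force: [0.1, 1.2, 0.2]
gripper_width: 0.698
grip_force: 0.0
```

Call:
servo_tool:
  targets:
    - {"turn": [0, 0, 0], "xyz": [0, 0, 0], "gripper": 1}
    - {"turn": [0, 0, 0], "xyz": [0, 0, 0], "gripper": 1}
    - {"turn": [0, 0, 0], "xyz": [0, 0, 0], "gripper": 1}
    - {"turn": [0, 0, 0], "xyz": [0, 0, 0], "gripper": 1}
    - {"turn": [0, 0, 0], "xyz": [0, 0, 0], "gripper": 1}
    - {"turn": [0, 0, 0], "xyz": [0, 0, 0], "gripper": 1}

```text
t: 24.13
ee_pos: [0.4475, -0.2544, 0.0072]
tcp_rot: [0.0, 1.0, 0.0, 0.001]
ft_force: [-0.8, 1.6, 20.4]
gripper_width: 0.365
grip_force: 47.8
```

Call:
servo_tool:
  targets:
    - {"turn": [0, 0, 0], "xyz": [0, 0, -2], "gripper": 1}
    - {"turn": [0, 0, 0], "xyz": [0, 0, -6], "gripper": 1}
    - {"turn": [0, 0, 0], "xyz": [0, 0, -10], "gripper": 1}
    - {"turn": [0, 0, 0], "xyz": [0, 0, -14], "gripper": 1}
    - {"turn": [0, 0, 0], "xyz": [0, 0, -18], "gripper": 1}
    - {"turn": [0, 0, 0], "xyz": [0, 0, -22], "gripper": 1}
    - {"turn": [0, 0, 0], "xyz": [0, 0, -22], "gripper": 1}
    - {"turn": [0, 0, 0], "xyz": [0, 0, -22], "gripper": 1}

```text
t: 24.8
ee_pos: [0.4474, -0.2544, 0.2279]
tcp_rot: [0.001, 1.0, 0.0, 0.002]
ft_force: [1.1, 0.6, -1.9]
gripper_width: 0.36
grip_force: 50.6
```

Call:
servo_tool:
  targets:
    - {"turn": [0, 0, 0], "xyz": [17.3, -39.9, 0], "gripper": 1}
    - {"turn": [0, 0, 0], "xyz": [17.3, -39.9, 0], "gripper": 1}
    - {"turn": [0, 0, 0], "xyz": [17.3, -39.9, 0], "gripper": 1}
    - {"turn": [0, 0, 0], "xyz": [17.3, -39.9, 0], "gripper": 1}
    - {"turn": [0, 0, 0], "xyz": [17.3, -39.9, 0], "gripper": 1}
    - {"turn": [0, 0, 0], "xyz": [17.3, -39.9, 0], "gripper": 1}
    - {"turn": [0, 0, 0], "xyz": [17.3, -39.9, 0], "gripper": 1}
    - {"turn": [0, 0, 0], "xyz": [17.3, -39.9, 0], "gripper": 1}
    - {"turn": [0, 0, 0], "xyz": [17.3, -39.9, 0], "gripper": 1}
    - {"turn": [0, 0, 0], "xyz": [17.3, -39.9, 0], "gripper": 1}

```text
t: 25.63
ee_pos: [0.6122, 0.1304, 0.2248]
tcp_rot: [0.0, 1.0, 0.001, -0.001]
ft_force: [1.1, -0.4, -1.7]
gripper_width: 0.363
grip_force: 50.6
```

Run:
```python
from cell import *
from h import *
s=status.read_state(); print(s["ee_pos"],togo(s,[.6203,.1447,.2]))
```

```text
[0.6121797  0.13036223 0.22482022] [ 0.82 -1.43  2.48]
```

Call:
servo_tool:
  targets:
    - {"turn": [0, 0, 0], "xyz": [0.7, -1.6, 0], "gripper": 1}
    - {"turn": [0, 0, 0], "xyz": [0.7, -1.6, 0], "gripper": 1}
    - {"turn": [0, 0, 0], "xyz": [0.7, -1.6, 1.5], "gripper": 1}
    - {"turn": [0, 0, 0], "xyz": [0.7, -1.6, 2.5], "gripper": 1}
    - {"turn": [0, 0, 0], "xyz": [0.7, -1.6, 2.5], "gripper": 1}
    - {"turn": [0, 0, 0], "xyz": [0.7, -1.6, 2.5], "gripper": 1}
    - {"turn": [0, 0, 0], "xyz": [0.7, -1.6, 2.5], "gripper": 1}

```text
t: 26.22
ee_pos: [0.6193, 0.1438, 0.201]
tcp_rot: [-0.0, 1.0, 0.0, 0.0]
ft_force: [-1.0, -0.4, -1.2]
gripper_width: 0.36
grip_force: 50.6
```

Call:
servo_tool:
  targets:
    - {"turn": [0, 0, 0], "xyz": [0.1, -0.1, 0], "gripper": 1}
    - {"turn": [0, 0, 0], "xyz": [0.1, -0.1, 0.8], "gripper": 1}
    - {"turn": [0, 0, 0], "xyz": [0.1, -0.1, 1.6], "gripper": 1}
    - {"turn": [0, 0, 0], "xyz": [0.1, -0.1, 2.4], "gripper": 1}
    - {"turn": [0, 0, 0], "xyz": [0.1, -0.1, 3], "gripper": 1}
    - {"turn": [0, 0, 0], "xyz": [0.1, -0.1, 3], "gripper": 1}

```text
t: 26.72
ee_pos: [0.62, 0.145, 0.1691]
tcp_rot: [0.0, 1.0, 0.0, -0.001]
ft_force: [1.5, -0.6, -2.0]
gripper_width: 0.355
grip_force: 50.5
```

Call:
servo_tool:
  targets:
    - {"turn": [0, 0, 0], "xyz": [0, 0, 0.5], "gripper": 1}
    - {"turn": [0, 0, 0], "xyz": [0, 0, 0.8], "gripper": 1}
    - {"turn": [0, 0, 0], "xyz": [0, 0, 1.1], "gripper": 1}
    - {"turn": [0, 0, 0], "xyz": [0, 0, 1.3], "gripper": 1}
    - {"turn": [0, 0, 0], "xyz": [0, 0, 1.3], "gripper": 1}

```text
t: 27.13
ee_pos: [0.6213, 0.1453, 0.1602]
tcp_rot: [-0.001, 1.0, 0.0, 0.002]
ft_force: [-6.8, -1.4, 31.5]
gripper_width: 0.361
grip_force: 53.7
```

Seated at the predicted height with 31 N. Releasing and backing off.

Call:
servo_tool:
  targets:
    - {"turn": [0, 0, 0], "xyz": [-0.05, 0, -0.3], "gripper": 0.4}
    - {"turn": [0, 0, 0], "xyz": [-0.05, 0, -0.3], "gripper": 0.3}
    - {"turn": [0, 0, 0], "xyz": [-0.05, 0, -0.3], "gripper": 0.3}
    - {"turn": [0, 0, 0], "xyz": [-0.05, 0, -0.3], "gripper": 0.3}
    - {"turn": [0, 0, 0], "xyz": [-0.05, 0, -4], "gripper": 0.3}
    - {"turn": [0, 0, 0], "xyz": [-0.05, 0, -8], "gripper": 0.3}
    - {"turn": [0, 0, 0], "xyz": [-4, 4, -8], "gripper": 0.3}
    - {"turn": [0, 0, 0], "xyz": [-7, 8, -8], "gripper": 0.3}
    - {"turn": [0, 0, 0], "xyz": [-10, 12, -8], "gripper": 0.3}
    - {"turn": [0, 0, 0], "xyz": [-14, 15, -8], "gripper": 0.3}

```text
t: 27.97
ee_pos: [0.5075, 0.0196, 0.2376]
tcp_rot: [0.0, 1.0, 0.0, 0.0]
ft_force: [2.6, -1.6, 0.2]
gripper_width: 0.7
grip_force: 0.0
```

Call:
servo_tool:
  targets:
    - {"turn": [0, 0, 0], "xyz": [-4, 6, 0], "gripper": 0.3}
    - {"turn": [0, 0, 0], "xyz": [-4, 10, 0], "gripper": 0.3}
    - {"turn": [0, 0, 0], "xyz": [-4, 14, 0], "gripper": 0.3}
    - {"turn": [0, 0, 0], "xyz": [-4, 18, 0], "gripper": 0.3}
    - {"turn": [0, 0, 0], "xyz": [-4, 22, 0], "gripper": 0.3}
    - {"turn": [0, 0, 0], "xyz": [-4, 26, 0], "gripper": 0.3}
    - {"turn": [0, 0, 0], "xyz": [-4, 26, 0], "gripper": 0.3}
    - {"turn": [0, 0, 0], "xyz": [-4, 26, 0], "gripper": 0.3}
    - {"turn": [0, 0, 0], "xyz": [-4, 26, 0], "gripper": 0.3}

```text
t: 28.72
ee_pos: [0.4686, -0.2392, 0.2372]
tcp_rot: [-0.0, 1.0, -0.001, -0.0]
ft_force: [0.2, 1.2, 0.2]
gripper_width: 0.7
grip_force: 0.0
```

Run:
```python
from h import *
from cell import *
c=imaging.read_camera("scene");S=c["image"][80:200,220:360,::-1]
t=np.array([.6205,.1447,0])
print([ (z,(proj(c,t+[0,0,z])-[220,80])*400/140) for z in(.136,.153,.177)])
c=imaging.read_camera("top");T=c["image"][110:290,130:385,::-1]
cv2.imwrite("pics/f.png",np.hstack([cv2.resize(S,(400,343),interpolation=3),cv2.resize(T,(400,343),interpolation=3)]))
```

```text
[(0.136, array([196.40080233, 165.35594451])), (0.153, array([196.88743496, 145.3975722 ])), (0.177, array([197.58711915, 116.70126854]))]
```

View pics/f.png

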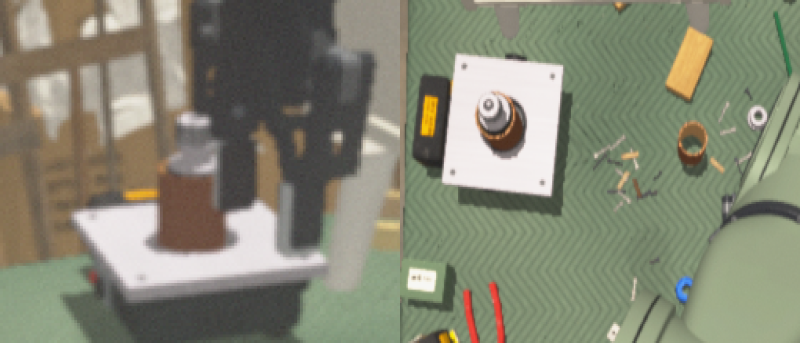

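The scene view shows the nut's top at row ~116, as predicted for the home position. The stack is complete and the spares are untouched.

```bash
python3 -c "
from cell import workorder; print(workorder.close_job())"
```

```text
the job is handed in; nothing more can be done
None
```

The large drum, large sleeve, wide hubbed washer (hub up) and steel slip nut are on the spindle in that order. Each was pressed down to its home height, the spares were not moved, and I handed the job in at about 29 s; no verdict came back.

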